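# Empty the label file into the label drawer

### The arm

A 6-joint arm with a two-finger parallel gripper is mounted at the origin on the work surface. World frame = base frame: x ahead of the robot, y to its left, z up, the work surface at z = 0. Lengths are in m, angles in rad, forces in N, time in s.
With the tool pointing down it reaches from about 0.225 to 0.875 m from the base axis. Payload 3.4 kg.
Tool frame: the origin (TCP) lies at the very end of the fingers, on their centre line; the grasp point (between the pads) lies 19 mm behind it; z points along the fingers, y is the line along which they close (so a half turn about z gives the same grasp; the last joint's range is limited). The gripper opens to 85 mm and grips with 20 to 120 N. Pads are 22 mm wide; open, the fingers measure 114 mm over their backs; the gripper's body (76 mm by 85 mm) begins 54 mm behind the grasp point. The pads swing forward as they close: fully open they stand 13 mm farther back than shut.
Start: joints at [-1.276, 0.276, 1.505, -0, 1.361, -0.121], TCP at [0.232, -0.526, 0.231] pointing down, gripper open.
Joint ranges: [-2.89, 2.89], [-0.75, 2.08], [0.22, 2.7], [-1.18, 4.32], [0.11, 2.71], [-2.7, 2.7]. Speed limits (rad/s): [2.57, 2.57, 3.14, 3.14, 3.14, 3.14].

### API

Orientations are given as a unit quaternion [w, x, y, z].
In Python, from rig import manip, get_image, camera_info gives the robot as it stands. The module is installed in compiled form; this text tells all that it offers.
- The arm moves only by the shell command python3 -m crank 'ROWS' [FORCE]. ROWS is a JSON object of lists of equal length, an entry for each row: "translation": the shift along the tool's x, y, z in mm, a list of three; "roll": the turn about the tool's z in rad; "fingers": the opening, from 0 (shut) to 1 (fully open). A call has 1 to 8 rows; each row shifts and turns the commanded pose from where the row before left it, along the tool's axes as they then stand; what a row does not reach is not made up. A row lasts 1/10 s, in which the tool goes at most 50 mm and 8.59 degrees, less where a joint would pass 70% of its speed; a pose out of reach is approached as far as the arm can. A call is refused whole if a number of a shift passes 50 or a number of a turn 0.15, either way. A call with a gripper value outside its range is refused whole. The fingers move at their own pace and stop on an object; FORCE is the grip in N (left out, the last holds). Time passes only in rows, so rows that do not move let the fingers close. It gives the time, the measured TCP pose, the force, the opening and the grip force at its end, in the units of the state.
- manip.get_state(): the state, without advancing time (a new reading comes with each control period).
- get_image(name): name is "scene" or "top" or "wrist"; returns the picture (384x512x3 uint8, blue, green, red); there is no depth.
- camera_info(name): a dict with "mtx" (3x3 intrinsics, pixels), "rvec" (rotation vector, rad) and "tvec" (3), from world to camera coordinates, as OpenCV has them. Camera axes: x right, y down, z forward; pixel columns grow to the right and rows downward; lengths in m; the calibration is good to about 2 mm. A picture is of the moment at which its call begins: read the wrist's pose just before it. camera_info takes no time and is no camera call; for the wrist camera it gives the pose at the moment of the call.
- manip.sign_off(): hands the job in; it is judged then, once.
The state is a dict: "clock": time; "qpos": joint angles; "qd": joint speeds; "effort": joint torques, N m; "position": TCP position; "ee_rot": TCP orientation; "contact_force": force on the tool from outside, world axes, zero at the start; "moment": the same for the moment, N m; "width": finger opening in m; "gripper_force": force on a finger pad.
Only numpy, scipy, OpenCV 4.12 (cv2) and the standard library are available. Lean on these libraries where they do the work, as an engineer would, in place of code of your own. Each camera call takes 0.05 s, during which the arm holds its last target. There are 200 camera calls.

### The job

Put the exhibit label panels away: lift the file's lever so that the rings spring open, take every panel off the posts, and press the lever down again to shut the emptied rings. Lay all the panels, the loose one on the front cover too, flat in the label drawer, each in the bay lined in its own colour, and push the drawer fully home; leave the other things on the desk where they are.

Things in the scene. Friction and masses are not known exactly. Their poses are not given: they have to be found in the camera images.
- file: A5 lever arch file lying open and flat, fixed to the desk; boards 3 mm thick, 235 mm along x. Origin: on the desk, midway between the two posts; x along the spine and the line of the posts, y towards the front cover, z up. Back cover with the mechanism from y = -0.10 to 0.07, spine to 0.141, front cover to 0.312. Panels on the posts rest 5 mm above the desk, centred at x = 0, y = -19 mm.
- lever (a joint): Lever of the file, rad: 0 = pressed down, rings shut; 1.25 = raised, rings open, its stop. It is over-centre: below about 0.6 its spring (0.3 N m at most, some 5 N at the grip) pulls it down to 0, above 0.6 it throws it up to 1.25, where it stays. It turns about the file's y axis; raising carries its grip up and towards the file's +x.
- lever_grip (a point): Middle of the black grip at the lever's end (24 mm long, 14 mm wide along the file's y, 8 mm thick), 58 mm from the lever's axis, which runs along the file's y through x = -52 mm, y = 45 mm, 26 mm above the desk in the file's frame. With the lever down it lies level, the grip on the file's -x side of the axis, 27 mm above the desk.
- rings (a joint): The two steel arches (one wire, geared to the lever at 0.8), rad. 0 = their tips meet the tops of the two fixed posts (5 mm thick, at x = +-40 mm, y = 0 in the file's frame, tops 46 mm above the desk), panels locked in; 1.0 = swung open towards the file's +y, tips then about 60 mm above the desk and 50 mm from the posts; panels then come off straight upwards.
- chest_drawer0 (a joint): Drawer of the label unit, m pulled out of the unit; 0 = fully shut, 0.19 = its stop. It slides freely with about 1 N of friction.
- chest_drawer0_handle (a point): Middle of the drawer's horizontal bar handle (dark steel, 120 mm long, about 10 mm thick), 35 mm in front of the drawer's front, 62 mm above the desk and 38 mm below the unit's top. Axes as the unit's.
- chest: Oak label drawer unit, 270 deep (x) x 330 wide (y) x 100 mm high, fixed on the desk. Origin: centre of its underside; its drawer opens towards its -x. Coloured tags on the drawer's front show the bays: ochre on its +y side, teal on its -y side.
- bay_ochre (a point): Point on the floor of the drawer's ochre-lined bay (its +y half), midway across, 62 mm behind the inner face of the drawer's front; moves with the drawer, axes as the unit's. Each bay: 225 mm along x, 141 mm along y, floor 22 mm above the desk; divider 6 mm thick, 44 mm high, other walls 56 mm. With the drawer 0.16 m out, its part in front of the unit runs from x = -0.062 to 0.09.
- bay_teal (a point): The same point of the teal-lined bay (the drawer's -y half).
- ochre_1: Label panel of ochre (orange-yellow) foam board with a cream caption field, 130 x 62 x 8 mm (x, y, z), about 45 g, at first in the stack on the file's posts, lowest; may be absent (teal_1 may lie there instead). Origin: centre of its underside; x along its long side, z up. Two 9 mm holes at x = +-40 mm, 12 mm in from its +y edge.
- teal_1: Label panel of teal (blue-green) foam board with a cream caption field, 130 x 62 x 8 mm (x, y, z), about 45 g, at first in the stack on the file's posts, lowest; may be absent (ochre_1 may lie there instead). Origin: centre of its underside; x along its long side, z up. Two 9 mm holes at x = +-40 mm, 12 mm in from its +y edge.
- ochre_2: Label panel of ochre (orange-yellow) foam board with a cream caption field, 130 x 62 x 8 mm (x, y, z), about 45 g, at first in the stack on the file's posts, second from below; may be absent (teal_2 may lie there instead). Origin: centre of its underside; x along its long side, z up. Two 9 mm holes at x = +-40 mm, 12 mm in from its +y edge.
- teal_2: Label panel of teal (blue-green) foam board with a cream caption field, 130 x 62 x 8 mm (x, y, z), about 45 g, at first in the stack on the file's posts, second from below; may be absent (ochre_2 may lie there instead). Origin: centre of its underside; x along its long side, z up. Two 9 mm holes at x = +-40 mm, 12 mm in from its +y edge.
- ochre_3: Label panel of ochre (orange-yellow) foam board with a cream caption field, 130 x 62 x 8 mm (x, y, z), about 45 g, at first in the stack on the file's posts, third from below; may be absent (teal_3 may lie there instead). Origin: centre of its underside; x along its long side, z up. Two 9 mm holes at x = +-40 mm, 12 mm in from its +y edge.
- teal_3: Label panel of teal (blue-green) foam board with a cream caption field, 130 x 62 x 8 mm (x, y, z), about 45 g, at first in the stack on the file's posts, third from below; may be absent (ochre_3 may lie there instead). Origin: centre of its underside; x along its long side, z up. Two 9 mm holes at x = +-40 mm, 12 mm in from its +y edge.
- ochre_4: Label panel of ochre (orange-yellow) foam board with a cream caption field, 130 x 62 x 8 mm (x, y, z), about 45 g, at first in the stack on the file's posts, fourth, on top; may be absent (teal_4 may lie there instead, or none). Origin: centre of its underside; x along its long side, z up. Two 9 mm holes at x = +-40 mm, 12 mm in from its +y edge.
- teal_4: Label panel of teal (blue-green) foam board with a cream caption field, 130 x 62 x 8 mm (x, y, z), about 45 g, at first in the stack on the file's posts, fourth, on top; may be absent (ochre_4 may lie there instead, or none). Origin: centre of its underside; x along its long side, z up. Two 9 mm holes at x = +-40 mm, 12 mm in from its +y edge.
- ochre_5: Label panel of ochre (orange-yellow) foam board with a cream caption field, 130 x 62 x 8 mm (x, y, z), about 45 g, at first loose on the open front cover of the file; may be absent (teal_5 may lie there, or none). Origin: centre of its underside; x along its long side, z up. Two 9 mm holes at x = +-40 mm, 12 mm in from its +y edge.
- teal_5: Label panel of teal (blue-green) foam board with a cream caption field, 130 x 62 x 8 mm (x, y, z), about 45 g, at first loose on the open front cover of the file; may be absent (ochre_5 may lie there, or none). Origin: centre of its underside; x along its long side, z up. Two 9 mm holes at x = +-40 mm, 12 mm in from its +y edge.
- skull: Bystander: small horned skull cast on a round dark base of 90 mm, 130 mm high.
- jar: Bystander: amber specimen jar, 60 mm wide, 85 mm high.
- stapler: Bystander: red stapler, 135 x 36 x 46 mm.
- stamp: Bystander: wooden rubber stamp, 32 mm wide, 64 mm high; may be absent.
- lens: Bystander: hand lens lying flat, 72 mm round with an 80 mm handle.
Mind the look-alikes: they are no part of the job. Leave any pink look-alike of the ochre_3 alone. Leave any pink look-alike of the ochre_5 alone.

How it is judged:
By the outcome, as a careful person would: the job done as asked, in the order asked, and still so for the second after the job is handed in, with the robot touching nothing.
Of ochre_1, teal_1 only 1 to 1 are there at a start; the rules pass over those that are not, and their reading is None.
Of ochre_2, teal_2 only 1 to 1 are there at a start; the rules pass over those that are not, and their reading is None.
Of ochre_3, teal_3 only 1 to 1 are there at a start; the rules pass over those that are not, and their reading is None.
Of ochre_4, teal_4, ochre_5, teal_5, stamp only 1 to 2 are there at a start; the rules pass over those that are not, and their reading is None.
At some moment in a run one of ochre_5, teal_5 may be knocked a few centimetres aside while the robot is not near it.
Once in a run the grip may slacken for a moment while it holds something.
It also fails if it takes over 210 s, if anything falls off the work surface, if the arm or the gripper's body presses on something with over 40 N, if the wrist force passes 120 N, or if a joint passes its speed limit or range.

## Working session

There is one attempt and no reset: what is moved stays moved. The work goes in short steps, Python scripts to look and compute and a shell command to move; the robot and the scene stay as the last step left them, time stands still between calls to the robot, and variables do not carry over. Pictures are saved under pics/ and viewed, at most 16 in all, crops included, and the job is handed in when it is done.

```bash
ls; mkdir -p pics; cat > h.py <<'E'
import numpy as np, cv2
from rig import manip, get_image, camera_info
def cam(n):
    c=camera_info(n); R=cv2.Rodrigues(np.array(c["rvec"],float))[0]; return np.array(c["mtx"],float),R,np.array(c["tvec"],float).ravel()
def ray(c,u,v):
    K,R,t=c; return -R.T@t, R.T@np.linalg.solve(K,[u,v,1.])
def onz(c,u,v,z):
    o,d=ray(c,u,v); return o+d*(z-o[2])/d[2]
def proj(c,P):
    K,R,t=c; q=K@(R@np.asarray(P,float)+t); return q[:2]/q[2]
def tool(P):  # world point -> tool axes mm
    s=manip.get_state(); w,x,y,z=s["ee_rot"]
    from scipy.spatial.transform import Rotation as Ro
    return Ro.from_quat([x,y,z,w]).inv().apply(np.asarray(P)-s["position"])*1000
E
python3 - <<'E'
from h import *
print(manip.get_state())
for n in ("top","scene"):
    im=get_image(n); cv2.imwrite(f"pics/{n}0.png",im); c=cam(n); print(n,-c[1].T@c[2],c[0].round(1).tolist(), c[1].round(3).tolist())
    cv2.imwrite(f"pics/{n}0b.png",cv2.resize(im,(800,600),interpolation=cv2.INTER_CUBIC))
E
```

```text
pics
{'clock': 0.0, 'qpos': array([-1.27603446e+00,  2.76602644e-01,  1.50615198e+00,  2.41241689e-05,
        1.36071442e+00, -1.21027816e-01]), 'qd': array([-3.61430894e-04,  1.62966478e-03, -8.61534845e-06, -1.54382466e-03,
       -1.04078309e-03,  6.20307167e-04]), 'effort': array([-2.73923597e-04, -4.16772473e+01, -2.45802569e+01, -6.85480404e-05,
        1.11840974e-02,  8.43941365e-06]), 'position': array([ 0.23207948, -0.52549156,  0.23042786]), 'ee_rot': array([-9.35681647e-04,  9.78467679e-01,  2.06397965e-01, -6.96457816e-05]), 'contact_force': array([-0.85207445, -0.23459972,  0.06282421]), 'moment': array([-0.0251897 ,  0.06695367, -0.00760731]), 'gripper_force': 0.0, 'width': 0.08555399150854129}
top [ 0.44806996 -0.08294358  1.49174457] [[450.5, 0.0, 255.7], [0.0, 450.5, 191.4], [0.0, 0.0, 1.0]] [[0.0, -1.0, -0.017], [-0.998, 0.001, -0.06], [0.06, 0.017, -0.998]]
scene [ 1.50746512 -0.04549587  0.89240768] [[418.1, 0.0, 251.1], [0.0, 418.1, 185.1], [0.0, 0.0, 1.0]] [[-0.031, 0.999, -0.018], [0.642, 0.006, -0.767], [-0.766, -0.035, -0.642]]
```

View pics/top0b.png

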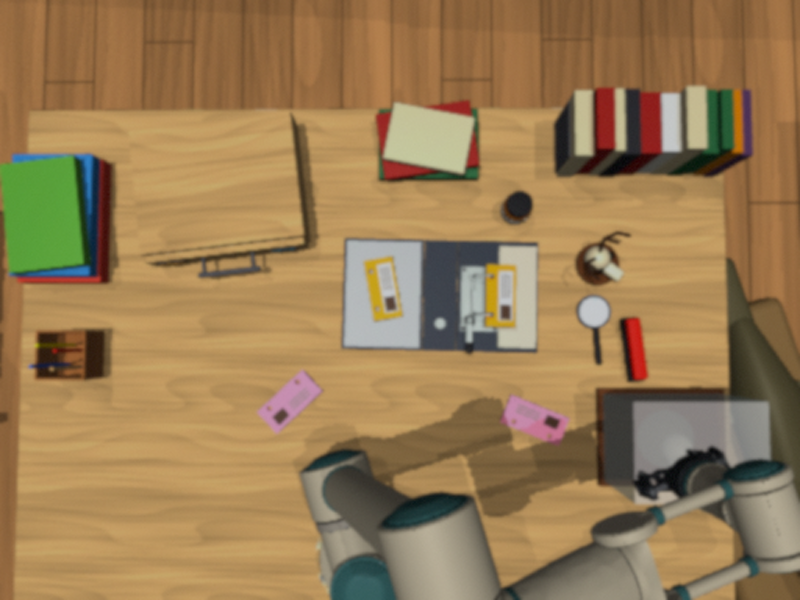

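View pics/scene0b.png

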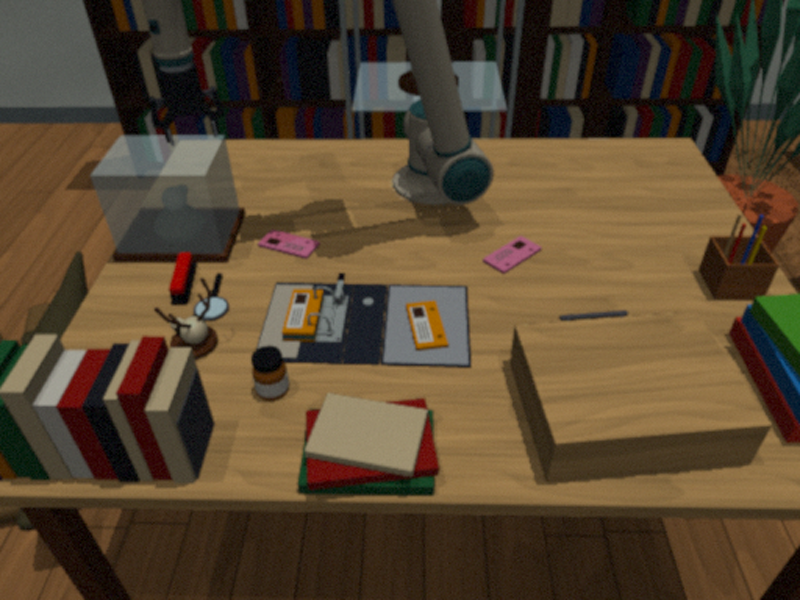

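The top view (800×600 px) shows the file at (342–538, 239–351), with its front cover to the left, towards world +y. The lever grip is at (469,348). The ochre top panel of the stack is at (500,296) and the loose ochre one at (383,289). The two pink look-alikes, at (291,400) and (535,418), are pink and off the file, so I leave them alone. The drawer handle is at (232,268).

```bash
python3 - <<'E'
from h import *
ct=cam("top"); cs=cam("scene"); im=cv2.imread("pics/top0.png"); k=1.5625
P=lambda u,v,z:onz(ct,u/k,v/k,z)[:2].round(4)
print("file corners",[P(*p,.003) for p in((345,239),(538,243),(536,351),(342,348))])
hsv=cv2.cvtColor(im,cv2.COLOR_BGR2HSV)
m=cv2.inRange(hsv,(17,140,120),(30,255,255)); m[:, :200]=m[:, :200]
m=cv2.morphologyEx(m,cv2.MORPH_CLOSE,np.ones((9,9)))
for c in cv2.findContours(m,cv2.RETR_EXTERNAL,cv2.CHAIN_APPROX_NONE)[0]:
    if cv2.contourArea(c)>300:
        b=cv2.boxPoints(cv2.minAreaRect(c)); w=np.array([onz(ct,u,v,.011 if b.mean(0)[0]<280 else .035)[:2] for u,v in b])
        e=[np.linalg.norm(w[i]-w[(i+1)%4]) for i in range(4)]; print(b.mean(0)*k,w.mean(0).round(4),np.round(e,3), w.round(3).tolist())
print("handle",P(200,274,.062),P(258,270,.062),"lever",P(469,348,.027))
print("chest top",[P(*p,.1) for p in ((308,246),(148,255),(292,112))])
x0,y0=120,130
cv2.imwrite("pics/c1.png",np.hstack([cv2.resize(im[145:235,210:350],None,fx=4,fy=5.0,interpolation=3),cv2.resize(im[145:190,85:145],None,fx=4,fy=10,interpolation=3)]))
im2=cv2.imread("pics/scene0.png"); cv2.imwrite("pics/c2.png",cv2.resize(im2[170:240,160:310],None,fx=5.3,fy=5.3,interpolation=3))
E
```

```text
file corners [array([0.666 , 0.0587]), array([ 0.6566, -0.3515]), array([ 0.428 , -0.3447]), array([0.4341, 0.0639])]
handle [0.5858 0.3503] [0.5939 0.2311] lever [ 0.4344 -0.2021]
chest top [array([0.6379, 0.1233]), array([0.6205, 0.444 ]), array([0.9102, 0.1578])]
```

View pics/c2.png

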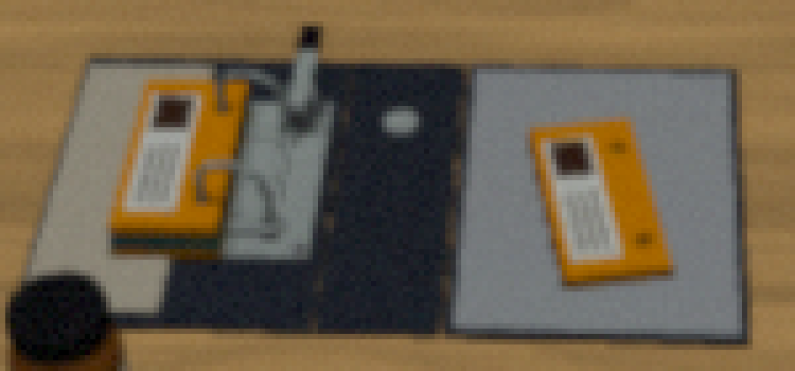

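The enlarged crop shows the stack with an ochre top and teal below it, held by the arches at about (205,85) and (235,195). The lever's black grip is at (311,38) and the loose ochre panel at (600,205). I'm moving over the lever.

```bash
python3 -m crank '{"translation":[[0,0,0],[0,0,0],[0,0,0]],"roll":[0.145,0.145,0.145],"fingers":[1,0.6,0.5]}' 40
python3 -m crank '{"translation":[[25,-41,0],[25,-41,0],[25,-41,0],[25,-41,0],[25,-41,0],[25,-41,0],[25,-41,0],[22,-41,0]],"roll":[0,0,0,0,0,0,0,0],"fingers":[0.5,0.5,0.5,0.5,0.5,0.5,0.5,0.5]}'
python3 -m crank '{"translation":[[0,0,0],[0,0,0],[0,0,0]],"roll":[0,0,0],"fingers":[0.5,0.5,0.5]}'
python3 - <<'E'
from h import *
im=get_image("wrist"); c=cam("wrist"); np.save("w1.npy",np.hstack([c[0],c[1],c[2][:,None]])); cv2.imwrite("pics/w1.png",im)
print(proj(c,[.435,-.202,.03]),tool([.435,-.202,.027]),-c[1].T@c[2])
E
```

```text
clock: 0.4
position: [0.2322, -0.5257, 0.2308]
ee_rot: [-0.001, 1.0, -0.013, -0.0]
contact_force: [1.1, -0.1, 0.4]
width: 0.0589
gripper_force: 0.0
clock: 1.2
position: [0.4362, -0.2, 0.2311]
ee_rot: [-0.0, 1.0, -0.01, 0.0]
contact_force: [-0.1, 0.3, -0.5]
width: 0.0426
gripper_force: 0.0
clock: 1.5
position: [0.435, -0.2026, 0.2311]
ee_rot: [0.0, 1.0, -0.01, -0.0]
contact_force: [0.5, -0.7, 0.5]
width: 0.0426
gripper_force: 0.0
[254.49480305 165.08650157] [ 1.74293537e-01 -1.04994374e+00  2.04108827e+02] [ 0.50666516 -0.20521296  0.37374377]
```

View pics/w1.png

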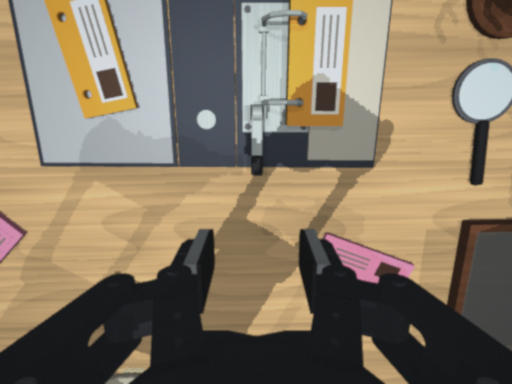

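The wrist view shows the lever grip at (257,168) against a prediction of (254,165), so I'm about 1–2 mm off. Next I descend, grip it and swing it along the arc.

```bash
python3 -m crank '{"translation":[[0,1.5,45],[0,0,45],[0,0,45],[0,0,45],[0,0,30],[0,0,9],[0,0,0],[0,0,0]],"roll":[0,0,0,0,0,0,0,0],"fingers":[0.5,0.5,0.5,0.5,0.5,0.5,0.5,0.5]}' 30
python3 -m crank '{"translation":[[0,0,0],[0,0,0],[0,0,0],[0,0,0],[0,0,0],[0,0,0]],"roll":[0,0,0,0,0,0],"fingers":[0,0,0,0,0,0]}' 30
```

```text
clock: 2.35
position: [0.4364, -0.2048, 0.0134]
ee_rot: [0.001, 1.0, -0.01, 0.001]
contact_force: [0.1, -0.7, -0.2]
width: 0.0424
gripper_force: 0.0
clock: 2.95
position: [0.4365, -0.2032, 0.0139]
ee_rot: [0.0, 1.0, -0.01, 0.001]
contact_force: [0.1, 2.3, 5.2]
width: 0.0132
gripper_force: 30.1
```

```bash
python3 -m crank '{"translation":[[0.7,0,-8.7],[2,0,-8.4],[3.2,0,-8.1],[4.3,0,-7.5],[5.5,0,-6.8],[6.3,0,-5.9],[6,0,-4.2],[6,0,-3.2]],"roll":[0,0,0,0,0,0,0,0],"fingers":[0,0,0,0,0,0,0,0]}' 30
python3 -m crank '{"translation":[[3,0,-1.5],[0,0,0],[0,0,0],[0,0,0],[0,0,0]],"roll":[0,0,0,0,0],"fingers":[0,0,0.5,0.5,0.5]}' 30
python3 -m crank '{"translation":[[0,0,-50],[0,0,-50],[0,0,-50],[-20,0,-30],[0,0,0]],"roll":[0,0,0,0,0],"fingers":[0.5,0.5,0.5,0.5,0.5]}' 30
python3 - <<'E'
from h import *
cv2.imwrite("pics/w2.png",get_image("wrist"))
E
```

```text
clock: 3.75
position: [0.47, -0.2039, 0.0661]
ee_rot: [-0.0, 1.0, -0.01, 0.0]
contact_force: [-1.1, 2.4, -1.3]
width: 0.0132
gripper_force: 29.4
clock: 4.25
position: [0.4727, -0.2047, 0.0666]
ee_rot: [0.001, 1.0, -0.01, 0.0]
contact_force: [0.6, -0.5, -0.8]
width: 0.0424
gripper_force: 0.0
clock: 4.75
position: [0.4532, -0.2053, 0.2516]
ee_rot: [0.003, 1.0, -0.01, 0.004]
contact_force: [0.1, 0.4, 0.9]
width: 0.0425
gripper_force: 0.0
```

View pics/w2.png

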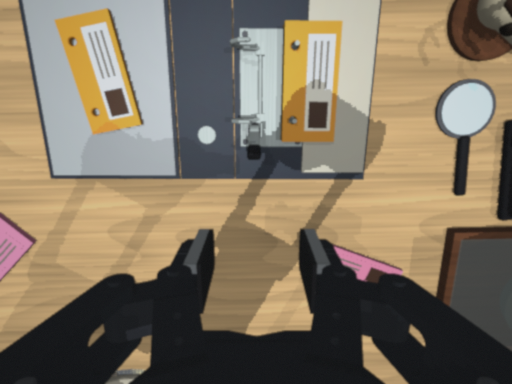

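The rings are now swung open: arches at (243,40) and (243,120), lever up at (254,152). The posts stand free at the panel holes (296,45) and (293,119). Next is the drawer.

```bash
python3 -m crank '{"translation":[[11,-42,0],[11,-42,0],[11,-42,0],[11,-42,0],[11,-42,0],[11,-42,0]],"roll":[0,0,0,0,0,0],"fingers":[0.5,0.5,0.5,0.5,0.5,0.5]}'
python3 -m crank '{"translation":[[11,-42,0],[11,-42,0],[11,-42,0],[11,-42,0],[10,-41,0],[7,-38,0]],"roll":[0,0,0,0,0,0],"fingers":[0.4,0.4,0.4,0.4,0.4,0.4]}'
python3 -m crank '{"translation":[[0,0,0],[0,0,0],[0,0,0],[0,0,0],[0,0,0],[0,0,0]],"roll":[-0.138,-0.138,-0.138,-0.138,-0.138,-0.138],"fingers":[0.4,0.4,0.4,0.4,0.4,0.4]}'
python3 -m crank '{"translation":[[0,0,0],[0,0,0],[0,0,0],[0,0,0],[0,0,0],[0,0,0],[0,0,0]],"roll":[-0.138,-0.138,-0.138,-0.138,-0.138,-0.138,0],"fingers":[0.4,0.4,0.4,0.4,0.4,0.4,0.4]}'
python3 - <<'E'
from h import *
im=get_image("wrist"); c=cam("wrist"); cv2.imwrite("pics/w3.png",im); np.savez("w3.npz",K=c[0],R=c[1],t=c[2])
print(proj(c,[.590,.2907,.062]),tool([.590,.2907,.062]),manip.get_state()["qpos"].round(2))
E
```

```text
clock: 5.4
position: [0.5231, 0.0487, 0.2443]
ee_rot: [0.0, 1.0, -0.01, -0.001]
contact_force: [1.0, -0.1, -0.2]
width: 0.0427
gripper_force: 0.0
clock: 6.0
position: [0.5891, 0.2947, 0.2435]
ee_rot: [0.001, 1.0, -0.009, -0.002]
contact_force: [0.5, -0.3, 0.3]
width: 0.0339
gripper_force: 0.0
clock: 6.6
position: [0.5887, 0.2927, 0.2436]
ee_rot: [-0.0, 0.918, 0.396, -0.002]
contact_force: [-0.5, 0.1, 0.5]
width: 0.034
gripper_force: 0.0
clock: 7.3
position: [0.5887, 0.2926, 0.2439]
ee_rot: [-0.001, 0.684, 0.73, -0.002]
contact_force: [0.0, 0.1, 0.0]
width: 0.0342
gripper_force: 0.0
[257.02632851 168.50810949] [ -1.82968842   1.72898374 182.24692437] [ 0.36  0.4   1.29 -0.    1.46  0.29]
```

View pics/w3.png

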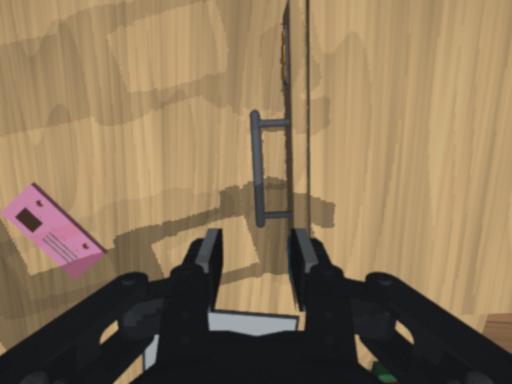

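```bash
python3 - <<'E'
from h import *
z=np.load("w3.npz"); c=(z["K"],z["R"],z["t"])
a=onz(c,254,114,.062);b=onz(c,261,224,.062);print(a,b,(a+b)/2,np.linalg.norm(a-b),np.arctan2(-(a-b)[0],(a-b)[1]), tool((a+b)/2))
im=cv2.imread("pics/w3.png"); g=cv2.cvtColor(im,cv2.COLOR_BGR2GRAY)
m=(g<70).astype(np.uint8); m[:, :245]=0; m[:,268:]=0; m[232:]=0; m[:105]=0
ys,xs=np.nonzero(m); print(len(xs),cv2.fitLine(np.c_[xs,ys].astype(np.float32),2,0,.01,.01).ravel(),ys.min(),ys.max())
print([[int(v) for v in np.argsort(np.diff(g[r,270:330].astype(int)))[:2]+270] for r in (20,60,100,160,200)])
E
```

```text
[0.58321127 0.34793729 0.062     ] [0.5986811 0.2261748 0.062    ] [0.59094619 0.28705605 0.062     ] 0.12274127010651863 0.12637218380618118 [ -5.52611098   2.44320259 182.24849301]
401 [1.4517588e-02 9.9989462e-01 2.5963092e+02 2.0207481e+02] 119 226
[[282, 305], [279, 305], [283, 306], [284, 306], [286, 287]]
```

```bash
python3 - <<'E'
from h import *
z=np.load("w3.npz"); c=(z["K"],z["R"],z["t"])
g=cv2.cvtColor(cv2.imread("pics/w3.png"),cv2.COLOR_BGR2GRAY).astype(int)
pts=np.array([onz(c,300+np.argmin(np.diff(g[r,300:314])),r,.1)[:2] for r in range(10,230,4)],np.float32)
print("edge",cv2.fitLine(pts,cv2.DIST_HUBER,0,.01,.01).ravel())
h=[]
for r in range(130,212,3):
    w=g[r,246:272]; k=np.argmin(cv2.GaussianBlur(w.astype(np.float32)[None],(7,1),0)); h.append(onz(c,246+k,r,.065)[:2])
print("bar",cv2.fitLine(np.array(h,np.float32),cv2.DIST_HUBER,0,.01,.01).ravel())
E
```

```text
edge [ 0.11442277 -0.99343216  0.63065064  0.35099015]
bar [ 0.09115917 -0.9958363   0.59217006  0.29680115]
```

```bash
python3 -m crank '{"translation":[[-3,1.5,0],[0,0,45],[0,0,45],[0,0,45],[0,0,30],[0,0,20],[0,0,13],[0,0,0]],"roll":[-0.04,0,0,0,0,0,0,0],"fingers":[0.3,0.3,0.3,0.3,0.3,0.3,0.3,0.3]}' 40
python3 -m crank '{"translation":[[0,0,0],[0,0,0],[0,0,0],[0,0,0],[0,0,0]],"roll":[0,0,0,0,0],"fingers":[0,0,0,0,0]}' 40
```

```text
clock: 8.15
position: [0.5903, 0.2896, 0.0469]
ee_rot: [-0.0, 0.669, 0.743, -0.001]
contact_force: [0.1, 1.1, -0.4]
width: 0.0257
gripper_force: 0.0
clock: 8.65
position: [0.59, 0.2899, 0.0487]
ee_rot: [-0.0, 0.669, 0.744, -0.0]
contact_force: [-3.5, 0.0, -0.6]
width: 0.0094
gripper_force: 39.1
```

```bash
python3 -m crank '{"translation":[[0,-10,0],[0,-25,0],[0,-27,0],[0,-27,0],[0,-27,0],[0,-25,0],[0,-23,0],[0,-10,0]],"roll":[0,0,0,0,0,0,0,0],"fingers":[0,0,0,0,0,0,0,0]}' 40
python3 -m crank '{"translation":[[0,-7,0],[0,-3,0],[0,0,0],[0,0,0]],"roll":[0,0,0,0],"fingers":[0,0,0,0]}' 40
```

```text
clock: 9.45
position: [0.4155, 0.2691, 0.0486]
ee_rot: [0.001, 0.668, 0.744, -0.001]
contact_force: [1.9, -5.8, -5.3]
width: 0.0089
gripper_force: 40.0
clock: 9.85
position: [0.407, 0.2681, 0.0486]
ee_rot: [0.001, 0.668, 0.744, -0.002]
contact_force: [-0.3, -6.0, -1.4]
width: 0.0093
gripper_force: 40.4
```

```bash
python3 -m crank '{"translation":[[0,0,0],[0,0,0],[0,0,0],[0,0,-40],[0,0,-50],[0,0,-50],[0,0,-50],[0,0,-20]],"roll":[0,0,0,0,0,0,0,0],"fingers":[0.3,0.3,0.3,0.3,0.3,0.4,0.6,1]}'
python3 -m crank '{"translation":[[0,0,0],[0,0,0],[0,0,0],[0,0,0],[0,0,0],[0,0,0]],"roll":[0.1416,0.1416,0.1416,0.1416,0.1416,0.1416],"fingers":[1,1,1,1,1,1]}'
python3 -m crank '{"translation":[[0,0,0],[0,0,0],[0,0,0],[0,0,0],[0,0,0],[0,0,0],[0,0,0]],"roll":[0.1416,0.1416,0.1416,0.1416,0.1416,0,0],"fingers":[1,1,1,1,1,1,1]}'
python3 - <<'E'
from h import *
im=get_image("wrist"); c=cam("wrist"); cv2.imwrite("pics/w4.png",im); np.savez("w4.npz",K=c[0],R=c[1],t=c[2])
E
```

```text
clock: 10.65
position: [0.41, 0.2718, 0.2643]
ee_rot: [0.002, 0.669, 0.744, 0.005]
contact_force: [-0.6, 0.5, 0.2]
width: 0.0624
gripper_force: 0.0
clock: 11.25
position: [0.4079, 0.2707, 0.2588]
ee_rot: [-0.0, 0.917, 0.399, 0.001]
contact_force: [-0.4, 0.1, -0.1]
width: 0.0854
gripper_force: 0.0
clock: 11.95
position: [0.4078, 0.2706, 0.2587]
ee_rot: [-0.0, 0.998, 0.061, 0.0]
contact_force: [-0.9, 0.1, -0.2]
width: 0.0854
gripper_force: 0.0
```

View pics/w4.png

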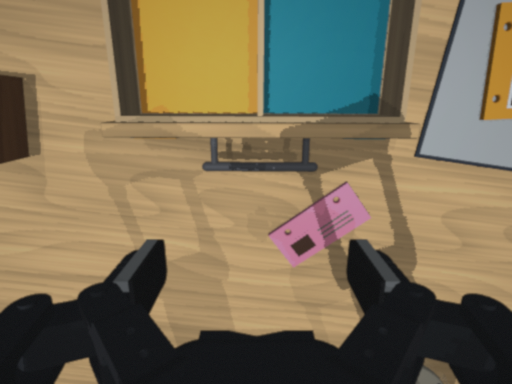

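```bash
python3 - <<'E'
from h import *
z=np.load("w4.npz"); c=(z["K"],z["R"],z["t"])
a=onz(c,205,167,.062);b=onz(c,316,167,.062);m=(a+b)/2;print("handle",m,np.linalg.norm(a-b),np.arctan2(-(a-b)[0],(a-b)[1]))
d0=onz(c,262,5,.066);d1=onz(c,261,112,.066);print("div",d0,d1,np.arctan2(*(d0-d1)[1::-1]))
for u in(110,261,405):print("front top inner",onz(c,u,118,.078))
print("floor front corners",onz(c,148,114,.022),onz(c,256,114,.022),onz(c,268,114,.022),onz(c,380,114,.022))
E
```

```text
handle [0.40735095 0.26454095 0.062     ] 0.12568872888241195 0.12160504751369026
div [0.5678817  0.28338377 0.066     ] [0.46752424 0.27165578 0.066     ] 0.11633453219522845
front top inner [0.44305728 0.42579801 0.078     ]
front top inner [0.46196768 0.27113555 0.078     ]
front top inner [0.48000781 0.12359073 0.078     ]
floor front corners [0.44716619 0.40580922 0.022     ] [0.46297873 0.27648822 0.022     ] [0.46473593 0.26211716 0.022     ] [0.4811389 0.1279674 0.022    ]
```

The wrist view shows the open drawer: ochre bay on the left (200,60), teal bay on the right (325,60), divider at (261,60), handle at (260,167). Chest yaw is about 0.12. Next I go back to the stack.

```bash
python3 -m crank '{"translation":[[0,0,0],[6.5,48.7,0],[6.5,48.7,0],[6.5,48.7,0],[6.5,48.7,0],[6.5,48.7,0],[6.5,48.7,0]],"roll":[0.141,0,0,0,0,0,0],"fingers":[1,1,1,1,1,1,1]}'
python3 -m crank '{"translation":[[6.5,48.7,0],[6.5,48.7,0],[6.5,48.7,0],[6.5,48.7,0],[6.5,48.7,0],[0,0,0],[0,0,0]],"roll":[0,0,0,0,0,0,0],"fingers":[1,1,1,1,1,1,1]}'
python3 - <<'E'
from h import *
im=get_image("wrist"); c=cam("wrist"); cv2.imwrite("pics/w5.png",im); np.savez("w5.npz",K=c[0],R=c[1],t=c[2])
s=get_image("scene"); 
cv2.imwrite("pics/c5.png",np.vstack([cv2.resize(im[20:220,200:440],(600,400),interpolation=3)[:380],cv2.resize(s[175:225,155:255],(600,215),interpolation=3)]))
hsv=cv2.cvtColor(im,cv2.COLOR_BGR2HSV); print(hsv[100,230:330:12].tolist())
E
```

```text
clock: 12.7
position: [0.4404, -0.0244, 0.2589]
ee_rot: [0.0, 1.0, -0.01, 0.001]
contact_force: [2.0, -0.8, 0.5]
width: 0.0855
gripper_force: 0.0
clock: 13.4
position: [0.4674, -0.2676, 0.258]
ee_rot: [-0.001, 1.0, -0.011, -0.0]
contact_force: [-1.0, 0.6, 0.0]
width: 0.0853
gripper_force: 0.0
[[24, 59, 191], [22, 166, 208], [95, 7, 216], [102, 7, 184], [21, 49, 209], [28, 19, 172], [27, 18, 138], [27, 20, 137], [18, 97, 126]]
```

View pics/c5.png

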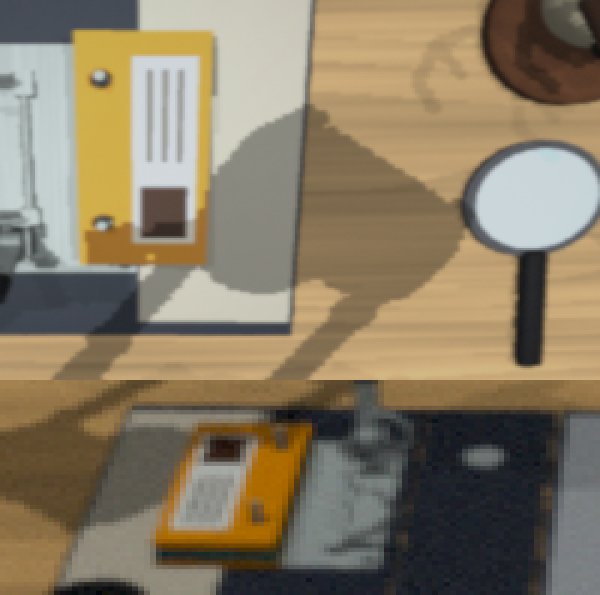

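```bash
python3 - <<'E'
from h import *
z=np.load("w5.npz"); c=(z["K"],z["R"],z["t"])
w=np.array([onz(c,u,v,.029) for u,v in((230,35),(285.2,36),(283.2,152),(233.2,151))]);print(w.round(4),w.mean(0))
p=np.array([onz(c,239.6,59,.046),onz(c,240.8,131.5,.046)]);print(p,p.mean(0),np.arctan2(*(p[0]-p[1])[1::-1]))
print(tool([*w.mean(0)[:2],.029]))
E
```

```text
[[ 0.6085 -0.2411  0.029 ]
 [ 0.6061 -0.3021  0.029 ]
 [ 0.477  -0.3003  0.029 ]
 [ 0.4796 -0.2392  0.029 ]] [ 0.54279759 -0.2706757   0.029     ]
[[ 0.58160834 -0.25165955  0.046     ]
 [ 0.50456496 -0.2501968   0.046     ]] [ 0.54308665 -0.25092818  0.046     ] -0.01898380675772882
[ 75.66539432   3.61759806 229.42871885]
```

```bash
python3 - <<'E'
from h import *
def tip(c,pos,ang,u,v,off):
    # intersect ray with plane tool x=+11mm; report tool y,z
    o,d=ray(c,u,v); ex=np.array([np.cos(ang),np.sin(ang),0]); ey=np.array([np.sin(ang),-np.cos(ang),0])
    for X in (0,.011):
        s=((np.array(pos)-o)@ex+X)/(d@ex); P=o+s*d-pos; print(X,"y",round(P@ey*1e3,1),"z below tcp",round(-P[2]*1e3,1))
a=np.load("w1.npy"); c1=(a[:,:3],a[:,3:6],a[:,6])
z=np.load("w4.npz"); c4=(z["K"],z["R"],z["t"])
print("w1");tip(c1,[.435,-.2026,.2311],-.02,214,230,0);tip(c1,[.435,-.2026,.2311],-.02,300,230,0)
print("w4");tip(c4,[.4078,.2706,.2587],.122,164,240,0);tip(c4,[.4078,.2706,.2587],.122,348,240,0)
E
```

```text
w1
0 y -23.0 z below tcp 19.3
0.011 y -19.3 z below tcp -5.6
0 y 26.4 z below tcp 19.1
0.011 y 22.5 z below tcp -5.7
w4
0 y -48.0 z below tcp 6.1
0.011 y -40.5 z below tcp -16.8
0 y 49.9 z below tcp 6.0
0.011 y 42.4 z below tcp -16.9
```

```bash
python3 -m crank '{"translation":[[38,1.5,0],[37.5,1.5,40],[0,0,50],[0,0,50],[0,0,40],[0,0,30],[0,0,20],[0,0,0]],"roll":[0,0,0,0,0,0,0,0],"fingers":[0.84,0.84,0.84,0.84,0.84,0.84,0.84,0.84]}' 30
python3 -m crank '{"translation":[[0,0,7],[0,0,4.5],[0,0,0],[0,0,0],[0,0,0],[0,0,0]],"roll":[0,0,0,0,0,0],"fingers":[0.84,0.84,0.84,0,0,0]}' 30
python3 -m crank '{"translation":[[0,0,0],[0,0,0]],"roll":[0,0],"fingers":[0,0]}' 30
```

```text
clock: 14.3
position: [0.5377, -0.2679, 0.0296]
ee_rot: [-0.002, 1.0, -0.01, -0.003]
contact_force: [-0.4, -0.6, -0.3]
width: 0.0718
gripper_force: 0.0
clock: 14.9
position: [0.5402, -0.2713, 0.022]
ee_rot: [0.0, 1.0, -0.011, 0.001]
contact_force: [-0.4, 0.8, 6.9]
width: 0.0604
gripper_force: 31.8
clock: 15.1
position: [0.5402, -0.2713, 0.0221]
ee_rot: [0.0, 1.0, -0.011, 0.001]
contact_force: [-0.6, 1.9, 6.4]
width: 0.0606
gripper_force: 31.8
```

```bash
python3 -m crank '{"translation":[[0,0,-5],[0,0,-8],[0,0,-12],[0,0,-15],[0,0,-20],[0,0,-20],[0,0,0]],"roll":[0,0,0,0,0,0,0],"fingers":[0,0,0,0,0,0,0]}' 30
python3 - <<'E'
from h import *
w=get_image("wrist"); s=get_image("scene"); cv2.imwrite("pics/c6.png",np.vstack([w[:,100:400][:300],cv2.resize(s[160:225,155:255],(300,195),interpolation=3)]))
E
```

```text
clock: 15.8
position: [0.5418, -0.2726, 0.1044]
ee_rot: [0.002, 1.0, -0.011, 0.003]
contact_force: [0.5, -0.6, 0.2]
width: 0.0603
gripper_force: 32.5
```

View pics/c6.png

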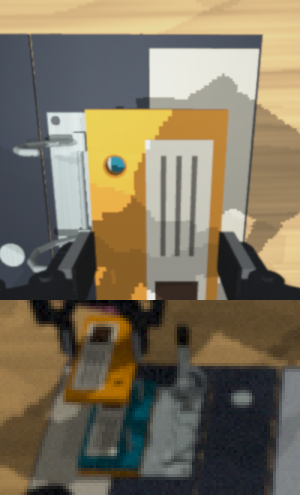

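Only the top ochre panel is held, with the teal one below it still on the posts. I carry the ochre one to its bay.

```bash
python3 -m crank '{"translation":[[0,0,-35],[0,-20,-35],[-1.3,-40,0],[-1.3,-48,0],[-1.3,-48,0],[-1.3,-48,0],[-1.3,-48,0],[-1.3,-48,0]],"roll":[0,0,0,0,0,0,0,0],"fingers":[0,0,0,0,0,0,0,0]}' 40
python3 -m crank '{"translation":[[-1.3,-48,0],[-1.3,-48,0],[-1.3,-48,0],[-1.3,-48,0],[-1.3,-48,0],[-1.5,-48,0],[-1.5,-39,0],[0,0,0]],"roll":[0,0,0,0,0,0,0,-0.142],"fingers":[0,0,0,0,0,0,0,0]}' 40
python3 -m crank '{"translation":[[0,0,0],[0,0,0]],"roll":[0,0],"fingers":[0,0]}' 40
python3 -c "
from h import *
print(tool([.5378,.3545,.025]))"
```

```text
clock: 16.7
position: [0.5373, 0.0308, 0.1693]
ee_rot: [-0.0, 1.0, -0.011, -0.001]
contact_force: [0.8, -0.4, -0.2]
width: 0.0593
gripper_force: 43.0
clock: 17.5
position: [0.5348, 0.3612, 0.1685]
ee_rot: [-0.001, 0.998, 0.064, -0.001]
contact_force: [-0.8, -0.8, 0.1]
width: 0.0591
gripper_force: 43.1
clock: 17.7
position: [0.5354, 0.3554, 0.1693]
ee_rot: [0.001, 0.998, 0.059, -0.001]
contact_force: [0.2, 0.1, -0.4]
width: 0.0591
gripper_force: 43.1
[  2.60857467   0.94993412 144.26515449]
```

```bash
python3 -m crank '{"translation":[[2.5,1,35],[0,0,40],[0,0,35],[0,0,20],[0,0,10],[0,0,0],[0,0,0]],"roll":[0,0,0,0,0,0,0],"fingers":[0,0,0,0,0,0,0]}' 40
python3 -m crank '{"translation":[[0,0,0],[0,0,0],[0,0,0],[0,0,0],[0,0,-40],[0,0,-50],[0,0,-50],[0,0,0]],"roll":[0,0,0,0,0,0,0,0],"fingers":[0.82,0.82,0.82,0.82,0.82,0.82,0.84,0.84]}' 40
python3 - <<'E'
from h import *
im=get_image("wrist"); c=cam("wrist"); cv2.imwrite("pics/w7.png",im)
t=get_image("top"); cv2.imwrite("pics/c7.png",np.vstack([cv2.resize(t[60:230,60:360],(600,340),interpolation=3),cv2.resize(im[:200],(600,234))]))
E
```

```text
clock: 18.4
position: [0.5396, 0.3552, 0.0316]
ee_rot: [-0.0, 0.998, 0.059, 0.001]
contact_force: [-0.6, 0.9, -0.9]
width: 0.059
gripper_force: 43.2
clock: 19.2
position: [0.5429, 0.3578, 0.1793]
ee_rot: [-0.003, 0.998, 0.06, 0.008]
contact_force: [0.9, 0.4, -0.3]
width: 0.0716
gripper_force: 0.0
```

View pics/c7.png

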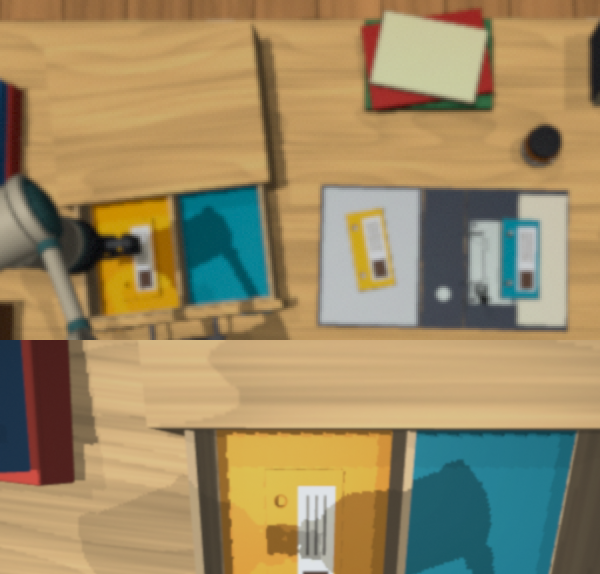

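The top view crop shows the ochre panel lying flat in the ochre bay at (148,255), and teal now on top of the stack at (520,258). Next is the teal one.

```bash
python3 -m crank '{"translation":[[0,0,0],[0.8,40,0],[0.8,49,0],[0.8,49,0],[0.8,49,0],[0.8,49,0],[0.8,49,0],[0.8,49,0]],"roll":[0.14,0,0,0,0,0,0,0],"fingers":[0.84,0.84,0.84,0.84,0.84,0.84,0.84,0.84]}' 40
python3 -m crank '{"translation":[[0.8,49,0],[0.8,49,0],[0.8,49,0],[0.8,49,0],[0.8,49,0],[0.8,49,0],[0,0,0],[0,0,0]],"roll":[0,0,0,0,0,0,0,0],"fingers":[0.84,0.84,0.84,0.84,0.84,0.84,0.84,0.84]}' 30
python3 -c "
from h import *
print(tool([.541,-.2712,.014]),manip.get_state()['ee_rot'])"
```

```text
clock: 20.1
position: [0.5359, 0.0196, 0.1686]
ee_rot: [-0.0, 1.0, -0.01, -0.002]
contact_force: [1.1, -0.4, -0.0]
width: 0.0714
gripper_force: 0.0
clock: 20.9
position: [0.5353, -0.2731, 0.1683]
ee_rot: [-0.001, 1.0, -0.011, -0.002]
contact_force: [-0.2, 0.9, -0.4]
width: 0.0715
gripper_force: 0.0
[  6.27261144  -1.57608308 154.29516985] [-0.00145853  0.99993401 -0.01124735 -0.00183082]
```

```bash
python3 -m crank '{"translation":[[6,-1.5,40],[0,0,40],[0,0,40],[0,0,20],[0,0,10],[0,0,8],[0,0,0],[0,0,0]],"roll":[0,0,0,0,0,0,0,0],"fingers":[0.84,0.84,0.84,0.84,0.84,0.84,0.84,0.84]}' 30
python3 -m crank '{"translation":[[0,0,0],[0,0,0],[0,0,0],[0,0,0],[0,0,0],[0,0,0]],"roll":[0,0,0,0,0,0],"fingers":[0,0,0,0,0,0]}' 30
python3 -m crank '{"translation":[[0,0,-5],[0,0,-8],[0,0,-12],[0,0,-20],[0,0,-30],[0,0,-40],[0,0,-40],[0,0,0]],"roll":[0,0,0,0,0,0,0,0],"fingers":[0,0,0,0,0,0,0,0]}' 30
python3 - <<'E'
from h import *
w=get_image("wrist"); s=get_image("scene"); cv2.imwrite("pics/c8.png",np.vstack([w[:,100:400][:300],cv2.resize(s[160:225,155:255],(300,195),interpolation=3)]))
hs=cv2.cvtColor(s,cv2.COLOR_BGR2HSV); print([(hs[150:225,155:255,0]>lo).sum() for lo in (85,)])
E
```

```text
clock: 21.7
position: [0.5434, -0.2714, 0.0137]
ee_rot: [0.001, 1.0, -0.01, 0.001]
contact_force: [-0.1, 0.3, 0.2]
width: 0.0717
gripper_force: 0.0
clock: 22.3
position: [0.5436, -0.2717, 0.0145]
ee_rot: [0.001, 1.0, -0.01, 0.001]
contact_force: [-0.1, 1.6, 4.8]
width: 0.0599
gripper_force: 31.7
clock: 23.1
position: [0.5461, -0.2736, 0.1752]
ee_rot: [0.004, 1.0, -0.01, 0.006]
contact_force: [-0.2, -0.4, 0.3]
width: 0.0596
gripper_force: 32.5
[np.int64(2172)]
```

View pics/c8.png

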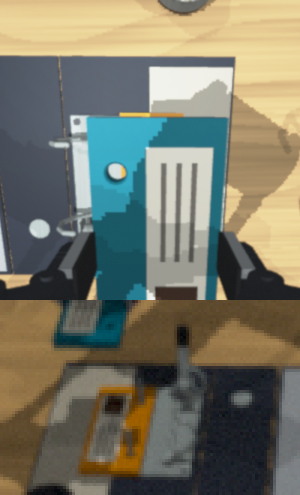

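```bash
python3 -m crank '{"translation":[[0,-30,0],[0.3,-48,0],[0.3,-49,0],[0.3,-49,0],[0.3,-49,0],[0.3,-49,0]],"roll":[0,0,0,0,0,0],"fingers":[0,0,0,0,0,0]}' 40
python3 -m crank '{"translation":[[0.3,-49,0],[0.3,-49,0],[0.3,-49,0],[0.3,-49,0],[0,-12,0],[0,0,0],[0,0,0],[0,0,0]],"roll":[0,0,0,0,0,-0.142,0,0],"fingers":[0,0,0,0,0,0,0,0]}' 40
python3 -c "
from h import *
print(tool([.5582,.2085,.027]))"
```

```text
clock: 23.8
position: [0.548, 0.0045, 0.166]
ee_rot: [-0.0, 1.0, -0.01, -0.002]
contact_force: [0.9, 0.3, -1.0]
width: 0.0587
gripper_force: 42.9
clock: 24.6
position: [0.5542, 0.2096, 0.1666]
ee_rot: [0.0, 0.998, 0.059, -0.001]
contact_force: [0.4, 0.5, -0.3]
width: 0.0588
gripper_force: 42.9
[  4.10959749   1.47519482 139.57352973]
```

```bash
python3 -m crank '{"translation":[[4,1.5,35],[0,0,40],[0,0,34],[0,0,20],[0,0,10],[0,0,0],[0,0,0]],"roll":[0,0,0,0,0,0,0],"fingers":[0,0,0,0,0,0,0]}' 40
python3 -m crank '{"translation":[[0,0,0],[0,0,0],[0,0,0],[0,0,0],[0,0,-40],[0,0,-50],[0,0,-50],[0,0,0]],"roll":[0,0,0,0,0,0,0,0.14],"fingers":[0.82,0.82,0.82,0.82,0.82,0.82,0.84,0.84]}' 40
python3 -m crank '{"translation":[[-0.6,48,0],[-0.6,48,0],[-0.6,48,0],[-0.6,48,0],[-0.6,48,0]],"roll":[0,0,0,0,0],"fingers":[0.84,0.84,0.84,0.84,0.84]}' 40
python3 -m crank '{"translation":[[-0.6,48,0],[-0.6,48,0],[-0.6,48,0],[-0.6,48,0],[-0.6,48,0],[0,0,0],[0,0,0]],"roll":[0,0,0,0,0,0,0],"fingers":[0.82,0.82,0.82,0.82,0.82,0.82,0.82]}' 30
python3 - <<'E'
from h import *
print(tool([.543,-.2714,.006]),manip.get_state()['ee_rot'])
t=get_image("top"); cv2.imwrite("pics/t9.png",t); ct=cam("top"); hs=cv2.cvtColor(t,cv2.COLOR_BGR2HSV)
m=cv2.inRange(hs,(0,0,140),(179,70,255)); m=cv2.morphologyEx(m,cv2.MORPH_OPEN,np.ones((3,3)))
for c in cv2.findContours(m,0,1)[0]:
    a=cv2.contourArea(c); (u,v),wh,an=cv2.minAreaRect(c)
    if 60<a<900: print("pale",a,onz(ct,u,v,.035)[:2].round(3),np.round(wh,1))
E
```

```text
clock: 25.3
position: [0.5599, 0.2092, 0.0294]
ee_rot: [-0.0, 0.998, 0.06, 0.001]
contact_force: [0.9, 0.7, -0.3]
width: 0.0588
gripper_force: 43.1
clock: 26.1
position: [0.5637, 0.2108, 0.1768]
ee_rot: [-0.002, 1.0, -0.011, 0.008]
contact_force: [1.1, 0.9, 0.8]
width: 0.0715
gripper_force: 0.0
clock: 26.6
position: [0.5514, -0.032, 0.169]
ee_rot: [0.0, 1.0, -0.009, 0.0]
contact_force: [1.3, 0.6, -0.0]
width: 0.0713
gripper_force: 0.0
clock: 27.3
position: [0.5441, -0.2712, 0.1684]
ee_rot: [-0.0, 1.0, -0.01, -0.0]
contact_force: [-0.2, -0.4, -0.4]
width: 0.0704
gripper_force: 0.0
[ -0.99466867   0.32286431 162.37423663] [-3.89219356e-04  9.99947938e-01 -1.01947276e-02 -1.95339974e-04]
pale 229.0 [-0.019  0.11 ] [19.2 14.8]
pale 308.5 [0.033 0.201] [32.2 14.5]
pale 319.0 [ 0.114 -0.095] [27.2 15.5]
pale 535.5 [ 0.238 -0.776] [54. 18.]
pale 224.5 [ 0.314 -0.301] [21.1 22.1]
pale 190.5 [0.346 0.141] [13.5 22.7]
pale 611.0 [ 0.362 -0.216] [49.  28.1]
pale 194.5 [ 0.444 -0.367] [ 6.6 36.7]
pale 386.0 [ 0.484 -0.309] [19.9 31.2]
pale 261.5 [ 0.508 -0.463] [17.  19.1]
pale 172.5 [ 0.528 -0.239] [ 6. 36.]
pale 129.0 [ 0.556 -0.44 ] [ 6.1 28.6]
pale 168.5 [0.56  0.349] [21.9  9. ]
pale 283.0 [ 0.555 -0.207] [13.2 30. ]
pale 179.0 [0.578 0.202] [21.8  9.6]
pale 162.5 [ 0.611 -0.486] [25.5  9.9]
pale 129.0 [ 0.64  -0.312] [ 6.1 28.3]
pale 429.0 [ 0.908 -0.625] [37. 12.]
pale 353.5 [ 0.904 -0.441] [40.  9.]
pale 143.5 [ 0.912 -0.521] [37.  4.]
pale 432.5 [ 0.915 -0.679] [37.4 12.6]
```

```bash
python3 -m crank '{"translation":[[-1,0.3,40],[0,0,40],[0,0,40],[0,0,20],[0,0,13],[0,0,7],[0,0,4],[0,0,0]],"roll":[0,0,0,0,0,0,0,0],"fingers":[0.82,0.82,0.82,0.82,0.82,0.82,0.82,0.82]}' 30
python3 -m crank '{"translation":[[0,0,0],[0,0,0],[0,0,0],[0,0,0],[0,0,0],[0,0,0]],"roll":[0,0,0,0,0,0],"fingers":[0.82,0,0,0,0,0]}' 30
```

```text
clock: 28.15
position: [0.5441, -0.2705, 0.0053]
ee_rot: [0.0, 1.0, -0.009, 0.001]
contact_force: [0.1, 0.1, 0.8]
width: 0.0701
gripper_force: 0.0
clock: 28.75
position: [0.5442, -0.271, 0.0063]
ee_rot: [0.001, 1.0, -0.009, 0.001]
contact_force: [-1.3, 0.7, 6.5]
width: 0.06
gripper_force: 31.5
```

```bash
python3 -m crank '{"translation":[[0,0,-5],[0,0,-8],[0,0,-12],[0,0,-20],[0,0,-35],[0,0,-45],[0,0,-40],[0,0,0]],"roll":[0,0,0,0,0,0,0,0],"fingers":[0,0,0,0,0,0,0,0]}' 40
python3 -m crank '{"translation":[[0,-20,0],[-1.2,-40,0],[-1.2,-48,0],[-1.2,-48,0],[-1.2,-48,0],[-1.2,-48,0],[-1.2,-48,0]],"roll":[0,0,0,0,0,0,0],"fingers":[0,0,0,0,0,0,0]}' 40
python3 -m crank '{"translation":[[-1,-48,0],[-1,-48,0],[-1,-48,0],[-1,-48,0],[-1,-48,0],[-1,-48,0],[-1,-39,0],[0,0,0]],"roll":[0,0,0,0,0,0,0,-0.142],"fingers":[0,0,0,0,0,0,0,0]}' 40
python3 -m crank '{"translation":[[0,0,0],[0,0,0]],"roll":[0,0],"fingers":[0,0]}' 40
python3 - <<'E'
from h import *
print(tool([.5385,.3545,.035]))
w=get_image("wrist"); t=get_image("top"); cv2.imwrite("pics/w10.png",w); cv2.imwrite("pics/t10.png",t)
ct=cam("top"); hs=cv2.cvtColor(t,cv2.COLOR_BGR2HSV); m=cv2.inRange(hs,(16,150,120),(30,255,255))
for c in cv2.findContours(m,0,1)[0]:
    if cv2.contourArea(c)>100: (u,v),wh,an=cv2.minAreaRect(c); print(cv2.contourArea(c),onz(ct,u,v,.011)[:2].round(3),np.round(wh,1),an)
E
```

```text
clock: 29.55
position: [0.547, -0.2729, 0.1773]
ee_rot: [0.004, 1.0, -0.009, 0.006]
contact_force: [0.4, -1.2, 0.2]
width: 0.0589
gripper_force: 43.1
clock: 30.25
position: [0.5396, 0.0323, 0.1684]
ee_rot: [-0.0, 1.0, -0.009, -0.002]
contact_force: [1.4, 0.4, -0.8]
width: 0.059
gripper_force: 43.1
clock: 31.05
position: [0.5379, 0.3623, 0.1677]
ee_rot: [-0.001, 0.998, 0.066, -0.001]
contact_force: [0.0, -0.9, -1.0]
width: 0.0588
gripper_force: 43.2
clock: 31.25
position: [0.539, 0.3563, 0.1684]
ee_rot: [0.001, 0.998, 0.061, -0.001]
contact_force: [-0.2, -0.1, -1.1]
width: 0.0589
gripper_force: 43.1
[ -0.39404128   1.52721184 133.44951572]
215.5 [ 0.56  -0.022] [37.7 16.9] 80.27242279052734
1230.5 [0.55  0.377] [57.2 44.7] 83.82982635498047
138.5 [ 0.917 -0.774] [40.  5.] 90.0
```

```bash
python3 -m crank '{"translation":[[0,1.5,35],[0,0,40],[0,0,30],[0,0,18],[0,0,8],[0,0,0],[0,0,0]],"roll":[0,0,0,0,0,0,0],"fingers":[0,0,0,0,0,0,0]}' 40
python3 -m crank '{"translation":[[0,0,0],[0,0,0],[0,0,0],[0,0,0],[0,0,-40],[0,0,-50],[0,0,-42],[0,0,0]],"roll":[0,0,0,0,0,0,0,0.14],"fingers":[0.82,0.82,0.82,0.82,0.82,0.82,0.84,0.84]}' 40
python3 -m crank '{"translation":[[-4.7,46.8,0],[-4.7,46.8,0],[-4.7,46.8,0],[-4.7,46.8,0],[-4.7,46.8,0],[-4.7,46.8,0]],"roll":[0,0,0,0,0,0],"fingers":[0.84,0.7,0.6,0.5,0.5,0.5]}' 30
python3 -m crank '{"translation":[[-4.7,46.8,0],[-4.7,46.8,0],[-4.7,46.8,0],[-4.7,46.8,0],[-4.7,46.8,0],[-4.7,46.8,0],[0,0,0],[0,0,0]],"roll":[0,0,0,0,0,0,0,0],"fingers":[0.5,0.5,0.5,0.5,0.5,0.5,0.5,0.5]}' 30
python3 - <<'E'
from h import *
w=get_image("wrist"); cv2.imwrite("pics/w11.png",w); c=cam("wrist"); print(proj(c,[.4736,-.2047,.09]),tool([.4727,-.2047,.0666]))
hs=cv2.cvtColor(w,cv2.COLOR_BGR2HSV)
cv2.imwrite("pics/c11.png",np.hstack([w[:,60:460],cv2.imread("pics/w10.png")[:,56:456]]))
E
```

```text
clock: 32.05
position: [0.5416, 0.3551, 0.0397]
ee_rot: [-0.0, 0.998, 0.062, 0.001]
contact_force: [-0.3, -1.1, 0.1]
width: 0.0588
gripper_force: 43.2
clock: 32.85
position: [0.5444, 0.3572, 0.1784]
ee_rot: [-0.003, 1.0, -0.01, 0.006]
contact_force: [-0.8, -0.6, 1.1]
width: 0.0716
gripper_force: 0.0
clock: 33.45
position: [0.5075, 0.0731, 0.1709]
ee_rot: [0.0, 1.0, -0.008, 0.0]
contact_force: [1.2, -0.3, -0.2]
width: 0.043
gripper_force: 0.0
clock: 34.25
position: [0.475, -0.2063, 0.1706]
ee_rot: [-0.0, 1.0, -0.009, -0.0]
contact_force: [-0.4, 1.5, -0.0]
width: 0.0424
gripper_force: 0.0
[254.62528258 199.2166549 ] [ -2.34211123  -0.26520364 103.94725669]
```

View pics/c11.png

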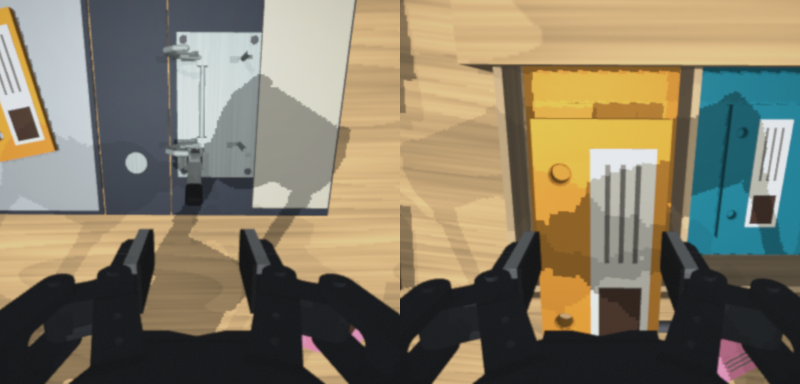

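The posts are empty and the raised lever is at (254,190) in the wrist frame, as predicted. I grip it and swing it back down.

```bash
python3 -m crank '{"translation":[[-2.3,0,30],[0,0,40],[0,0,24],[0,0,10],[0,0,0],[0,0,0]],"roll":[0,0,0,0,0,0],"fingers":[0.5,0.5,0.5,0.5,0.5,0.5]}' 30
python3 -m crank '{"translation":[[0,0,0],[0,0,0],[0,0,0],[0,0,0],[0,0,0]],"roll":[0,0,0,0,0],"fingers":[0,0,0,0,0]}' 30
```

```text
clock: 34.9
position: [0.4741, -0.2052, 0.0677]
ee_rot: [0.0, 1.0, -0.007, 0.001]
contact_force: [1.7, 0.5, 0.7]
width: 0.0424
gripper_force: 0.0
clock: 35.4
position: [0.474, -0.2041, 0.0682]
ee_rot: [-0.001, 1.0, -0.009, 0.001]
contact_force: [1.5, 6.0, 5.7]
width: 0.0131
gripper_force: 30.1
```

```bash
python3 -m crank '{"translation":[[-3,0,1.5],[-6,0,3.2],[-6,0,4.2],[-6.3,0,5.9],[-5.5,0,6.8],[-4.3,0,7.5],[-3.2,0,8.1],[-2,0,8.4]],"roll":[0,0,0,0,0,0,0,0],"fingers":[0,0,0,0,0,0,0,0]}' 30
python3 -m crank '{"translation":[[-0.7,0,7],[0,0,1],[0,0,0],[0,0,0],[0,0,0]],"roll":[0,0,0,0,0],"fingers":[0,0,0,0,0]}' 30
python3 -m crank '{"translation":[[0,0,0],[0,0,0],[0,0,0],[0,0,-40],[0,0,-50],[0,0,-50],[0,0,-50],[0,0,0]],"roll":[0,0,0,0,0,0,0,0],"fingers":[0.5,0.5,0.5,0.5,0.6,0.8,0.9,0.9]}' 30
python3 - <<'E'
from h import *
w=get_image("wrist"); cv2.imwrite("pics/w12.png",w); c=cam("wrist"); np.savez("w12.npz",K=c[0],R=c[1],t=c[2])
hs=cv2.cvtColor(w,cv2.COLOR_BGR2HSV); m=cv2.inRange(hs,(16,130,90),(32,255,255)); m=cv2.morphologyEx(m,cv2.MORPH_CLOSE,np.ones((13,13)))
for k in cv2.findContours(m,0,1)[0]:
    if cv2.contourArea(k)>800: print(cv2.contourArea(k),cv2.boundingRect(k))
g=cv2.cvtColor(w,cv2.COLOR_BGR2GRAY); print("lever",proj(c,[.435,-.203,.03]),g[140:220:6,int(proj(c,[.435,-.203,.03])[0])])
cv2.imwrite("pics/c12.png",w[:260])
E
```

```text
clock: 36.2
position: [0.4347, -0.2031, 0.0218]
ee_rot: [-0.001, 1.0, -0.008, -0.001]
contact_force: [-3.9, 4.3, 5.2]
width: 0.0131
gripper_force: 36.8
clock: 36.7
position: [0.4333, -0.203, 0.013]
ee_rot: [-0.002, 1.0, -0.008, -0.003]
contact_force: [-5.5, 4.3, 1.6]
width: 0.013
gripper_force: 37.1
clock: 37.5
position: [0.4404, -0.2078, 0.2106]
ee_rot: [0.005, 1.0, -0.008, 0.007]
contact_force: [0.9, -0.4, 0.6]
width: 0.077
gripper_force: 0.0
3862.5 (26, 0, 99, 126)
lever [251.12350703 174.49727355] [198 152 124 125 121  37  41  26 100 101 110 110 161 154]
```

View pics/c12.png

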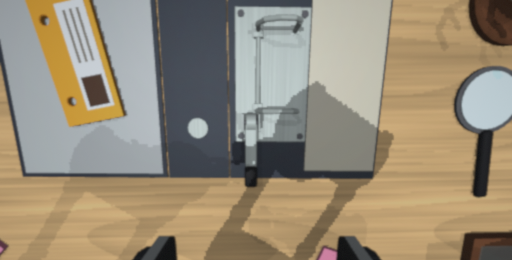

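The rings are shut with the posts empty (arches at (280,25) and (280,115)), and the lever is down at (251,178). Now the loose ochre panel; it is ochre and lies on the front cover, so it isn't the pink one.

```bash
python3 -m crank '{"translation":[[12,-45,-10],[12,-45,-10],[12,-45,-10],[12,-45,-10],[0,0,0],[0,0,0]],"roll":[0,0,0,0,0,0],"fingers":[0.9,0.9,0.9,0.9,0.9,0.9]}' 30
cat > loose.py <<'E'
from h import *
w=get_image("wrist"); cv2.imwrite("pics/w13.png",w); c=cam("wrist")
hs=cv2.cvtColor(w,cv2.COLOR_BGR2HSV); m=cv2.inRange(hs,(17,135,80),(32,255,255)); m[230:]=0
m=cv2.morphologyEx(m,cv2.MORPH_OPEN,np.ones((3,3)))
ks=[k for k in cv2.findContours(m,0,1)[0] if cv2.contourArea(k)>300]
for k in ks: print(cv2.contourArea(k),cv2.boundingRect(k))
k=max(ks,key=cv2.contourArea); p=np.array([onz(c,*q[0],.011)[:2] for q in k])*1000
(cx,cy),(a,b),an=cv2.minAreaRect(p.astype(np.float32)); bx=cv2.boxPoints(((cx,cy),(a,b),an))
e=[bx[1]-bx[0],bx[2]-bx[1]]; l=max(e,key=np.linalg.norm); th=np.arctan2(l[1],l[0]); th=(th+np.pi/2)%np.pi-np.pi/2
print("centre",cx,cy,"size",a,b,"yaw",th,manip.get_state()["position"],manip.get_state()["ee_rot"])
E
python3 loose.py
```

```text
clock: 38.15
position: [0.4865, -0.0249, 0.2418]
ee_rot: [0.0, 1.0, -0.006, -0.001]
contact_force: [-0.1, -1.0, -0.2]
width: 0.0769
gripper_force: 0.0
5830.0 (185, 28, 74, 123)
centre 566.5120849609375 9.778831481933594 size 127.90803527832031 61.130245208740234 yaw 0.17255282 [ 0.48619213 -0.02584271  0.24165682] [ 2.70172840e-04  9.99971604e-01 -7.41348598e-03 -1.32619317e-03]
```

```bash
python3 -m crank '{"translation":[[0,0,0],[0,0,0],[42.5,-10.5,0],[42.5,-10.5,0],[0,0,40],[0,0,40],[0,0,0],[0,0,0]],"roll":[-0.094,-0.094,0,0,0,0,0,0],"fingers":[0.84,0.84,0.84,0.84,0.84,0.84,0.84,0.84]}' 30
python3 -c "
from h import *
print(tool([.5665,.0098,.0045]),manip.get_state()['ee_rot'])"
```

```text
clock: 39.0
position: [0.5664, 0.008, 0.1624]
ee_rot: [-0.0, 0.996, 0.085, -0.001]
contact_force: [0.8, -0.1, 0.4]
width: 0.0717
gripper_force: 0.0
[  0.78898499  -1.67294882 157.85909683] [-3.83012298e-05  9.96387017e-01  8.49187123e-02 -1.31244898e-03]
```

```bash
python3 -m crank '{"translation":[[0.8,-1.6,40],[0,0,40],[0,0,40],[0,0,20],[0,0,10],[0,0,5],[0,0,3],[0,0,0]],"roll":[0,0,0,0,0,0,0,0],"fingers":[0.84,0.84,0.84,0.84,0.84,0.84,0.84,0.84]}' 30
python3 -m crank '{"translation":[[0,0,0],[0,0,0],[0,0,0],[0,0,0],[0,0,0],[0,0,0]],"roll":[0,0,0,0,0,0],"fingers":[0,0,0,0,0,0]}' 30
python3 -m crank '{"translation":[[0,0,-5],[0,0,-8],[0,0,-12],[0,0,-20],[0,0,-35],[0,0,-45],[0,0,-40],[0,0,0]],"roll":[0,0,0,0,0,0,0,0],"fingers":[0,0,0,0,0,0,0,0]}' 40
python3 -c "
from h import *
print(tool([.5385,.3545,.035]),manip.get_state()['ee_rot'])"
```

```text
clock: 39.8
position: [0.5687, 0.011, 0.0063]
ee_rot: [0.0, 0.996, 0.086, 0.001]
contact_force: [-1.0, 1.0, 0.3]
width: 0.0717
gripper_force: 0.0
clock: 40.4
position: [0.5731, 0.0109, 0.011]
ee_rot: [0.001, 0.996, 0.086, 0.006]
contact_force: [-0.7, 0.8, 25.7]
width: 0.0004
gripper_force: 12.7
clock: 41.2
position: [0.5714, 0.0109, 0.1767]
ee_rot: [0.001, 0.996, 0.086, 0.006]
contact_force: [0.3, -0.2, 0.9]
width: 0.0002
gripper_force: 0.0
[  24.79049382 -344.65312729  140.75484263] [0.00124173 0.99626968 0.08606397 0.00617854]
```

The fingers slid over the panel's top because they were too high. I back off and look again.

```bash
python3 -m crank '{"translation":[[-42,10,-30],[-42,10,-30],[0,0,0],[0,0,0],[0,0,0]],"roll":[0,0,0,0,0],"fingers":[0.84,0.84,0.84,0.84,0.84]}' 30
python3 loose.py
```

```text
clock: 41.7
position: [0.4923, -0.0209, 0.2262]
ee_rot: [-0.0, 0.996, 0.086, -0.0]
contact_force: [0.3, -0.3, -0.3]
width: 0.0712
gripper_force: 0.0
6331.0 (209, 30, 58, 121)
centre 566.5927734375 11.149826049804688 size 127.52619934082031 60.61421585083008 yaw 0.1725024 [ 0.49242007 -0.02083751  0.22591464] [-3.46513758e-04  9.96283217e-01  8.61339527e-02 -7.57943268e-04]
```

```bash
python3 -m crank '{"translation":[[39.5,-9.5,0],[39,-9.3,30],[0,0,40],[0,0,40],[0,0,40],[0,0,30],[0,0,0],[0,0,0]],"roll":[0,0,0,0,0,0,0,0],"fingers":[0.84,0.84,0.84,0.84,0.84,0.84,0.84,0.84]}' 30
python3 -c "
from h import *
print(tool([.5666,.0111,.0025]))"
```

```text
clock: 42.55
position: [0.5664, 0.0111, 0.0462]
ee_rot: [-0.0, 0.996, 0.086, -0.001]
contact_force: [0.1, -0.6, -0.0]
width: 0.0718
gripper_force: 0.0
[ 0.32964832  0.09295509 43.65859484]
```

```bash
python3 -m crank '{"translation":[[0,0,20],[0,0,12],[0,0,7],[0,0,3],[0,0,2],[0,0,0],[0,0,0]],"roll":[0,0,0,0,0,0,0],"fingers":[0.84,0.84,0.84,0.84,0.84,0.84,0.84]}' 30
python3 -m crank '{"translation":[[0,0,0],[0,0,0],[0,0,0],[0,0,0],[0,0,0]],"roll":[0,0,0,0,0],"fingers":[0.6,0.6,0.6,0.6,0.6]}' 30
```

```text
clock: 43.25
position: [0.5666, 0.0107, 0.0036]
ee_rot: [0.0, 0.996, 0.086, 0.0]
contact_force: [1.0, -0.0, -1.3]
width: 0.0717
gripper_force: 0.0
clock: 43.75
position: [0.5665, 0.0107, 0.0041]
ee_rot: [0.0, 0.996, 0.086, 0.001]
contact_force: [-1.3, 0.6, 6.2]
width: 0.06
gripper_force: 31.4
```

```bash
python3 -m crank '{"translation":[[0,0,-5],[0,0,-8],[0,0,-12],[0,0,-20],[0,0,-35],[0,0,-45],[0,0,-40],[0,0,0]],"roll":[0,0,0,0,0,0,0,0],"fingers":[0,0,0,0,0,0,0,0]}' 40
python3 -m crank '{"translation":[[3.9,-30,0],[3.9,-47,0],[3.9,-47,0],[3.9,-48,0],[3.9,-48,0],[3.9,-48,0],[3.9,-46,0],[3.9,-30,0]],"roll":[0,0,0,0,0,0,0,0],"fingers":[0,0,0,0,0,0,0,0]}' 40
python3 -m crank '{"translation":[[0,0,0],[0,0,0],[0,0,0]],"roll":[0.0525,0,0],"fingers":[0,0,0]}' 40
python3 - <<'E'
from h import *
print(tool([.5395,.3545,.043]),manip.get_state()['ee_rot'])
cv2.imwrite("pics/w14.png",get_image("wrist"))
E
```

```text
clock: 44.55
position: [0.5704, 0.0104, 0.1754]
ee_rot: [0.001, 0.996, 0.086, 0.007]
contact_force: [0.0, -0.9, -0.0]
width: 0.0593
gripper_force: 43.2
clock: 45.35
position: [0.5367, 0.3582, 0.1678]
ee_rot: [-0.0, 0.996, 0.087, -0.0]
contact_force: [0.3, 0.2, -1.8]
width: 0.0592
gripper_force: 43.2
clock: 45.65
position: [0.5376, 0.3546, 0.1678]
ee_rot: [0.0, 0.998, 0.06, -0.0]
contact_force: [-0.6, -1.1, 0.2]
width: 0.0595
gripper_force: 43.2
[  1.96133498   0.22545665 124.78413201] [ 3.91276647e-04  9.98179091e-01  6.03173715e-02 -4.04111763e-04]
```

```bash
python3 -m crank '{"translation":[[2,0,35],[0,0,35],[0,0,30],[0,0,15],[0,0,8],[0,0,0],[0,0,0]],"roll":[0,0,0,0,0,0,0],"fingers":[0,0,0,0,0,0,0]}' 40
python3 -m crank '{"translation":[[0,0,0],[0,0,0],[0,0,0],[0,0,0],[0,0,-40],[0,0,-50],[0,0,-50],[0,0,-40]],"roll":[0,0,0,0,0,0,0,0],"fingers":[0.82,0.82,0.82,0.82,0.82,0.82,0.84,0.84]}' 40
python3 -m crank '{"translation":[[-40,20,0],[-40,20,0],[-40,20,0],[0,0,0],[0,0,0]],"roll":[0,0,0,0,0],"fingers":[0.6,0.4,0.2,0,0]}' 40
python3 - <<'E'
from h import *
w=get_image("wrist"); t=get_image("top"); cv2.imwrite("pics/c15.png",np.vstack([w[:230],cv2.resize(t[60:290,40:440],(512,294))])); 
c=cam("wrist");np.savez("w15.npz",K=c[0],R=c[1],t=c[2]); print(proj(c,[.407,.2645,.062]),tool([.407,.266,.043]))
E
```

```text
clock: 46.4
position: [0.5408, 0.3552, 0.0461]
ee_rot: [-0.0, 0.998, 0.06, 0.001]
contact_force: [-0.4, 0.7, 0.4]
width: 0.0592
gripper_force: 43.2
clock: 47.2
position: [0.5404, 0.3556, 0.2285]
ee_rot: [-0.001, 0.998, 0.06, 0.001]
contact_force: [1.7, 0.4, -0.9]
width: 0.0716
gripper_force: 0.0
clock: 47.7
position: [0.4275, 0.2812, 0.2258]
ee_rot: [-0.0, 0.998, 0.06, 0.001]
contact_force: [0.0, 0.6, 0.9]
width: 0.0005
gripper_force: 0.0
[269.37579622 195.37526098] [-24.41938084  13.38848151 182.60944709]
```

View pics/c15.png

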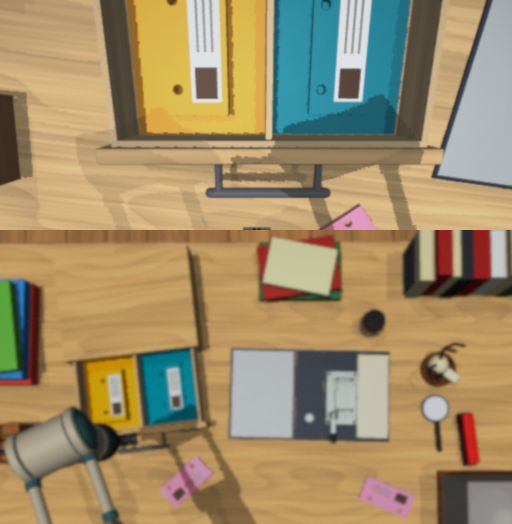

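All five panels' worth of work is in place: three ochre stacked at (205,60), teal at (340,60), file empty and shut. The handle bar is at (268,192). Now I push the drawer home with closed fingers.

```bash
python3 -m crank '{"translation":[[-26,7,0],[-26,7,0],[0,0,45],[0,0,45],[0,0,40],[0,0,30],[0,0,15],[0,0,0]],"roll":[0,0,0,0,0,0,0,0],"fingers":[0,0,0,0,0,0,0,0]}' 40
python3 -m crank '{"translation":[[8,0,0],[10,0,0],[20,0,0],[25,0,0],[25,0,0],[25,0,0],[25,0,0],[25,0,0]],"roll":[0,0,0,0,0,0,0,0],"fingers":[0,0,0,0,0,0,0,0]}' 40
python3 -c "
from h import *
print(tool([.590-.0159,.2895-.0019,.05]))"
```

```text
clock: 48.6
position: [0.3778, 0.2612, 0.0477]
ee_rot: [0.001, 0.998, 0.06, -0.002]
contact_force: [-0.5, 0.3, -0.1]
width: -0.0001
gripper_force: 0.0
clock: 49.4
position: [0.5417, 0.281, 0.0511]
ee_rot: [-0.0, 0.998, 0.06, 0.0]
contact_force: [-2.3, 0.1, -1.0]
width: -0.0003
gripper_force: 1.0
[32.97409029 -2.67092754  1.11194185]
```

```bash
python3 -m crank '{"translation":[[15,0,0],[9,0,0],[5,0,0],[3,0,0],[0,0,0],[0,0,0]],"roll":[0,0,0,0,0,0],"fingers":[0,0,0,0,0,0]}'
python3 -m crank '{"translation":[[2,0,0],[2,0,0],[2,0,0],[0,0,0]],"roll":[0,0,0,0],"fingers":[0,0,0,0]}'
```

```text
clock: 50.0
position: [0.5713, 0.2845, 0.0503]
ee_rot: [0.0, 0.998, 0.06, 0.0]
contact_force: [-0.2, -0.0, -0.3]
width: -0.0001
gripper_force: 0.0
clock: 50.4
position: [0.5741, 0.2848, 0.0501]
ee_rot: [0.0, 0.998, 0.06, -0.004]
contact_force: [-7.3, -1.1, 4.8]
width: -0.0001
gripper_force: 3.7
```

```bash
python3 -m crank '{"translation":[[3,0,0],[2,0,0],[0,0,0],[0,0,0]],"roll":[0,0,0,0],"fingers":[0,0,0,0]}'
python3 -m crank '{"translation":[[-20,0,0],[-30,0,0],[-20,0,-30],[0,0,-50],[0,0,-50],[-40,0,-20],[0,0,0],[0,0,0]],"roll":[0,0,0,0,0,0,0,0],"fingers":[0,0,0,0,0,0,0,0]}'
python3 - <<'E'
from h import *
w=get_image("wrist"); t=get_image("top"); cv2.imwrite("pics/c16.png",np.vstack([w[:230],cv2.resize(t[60:290,40:440],(512,294))]))
c=cam("wrist"); print(proj(c,[.590,.2875,.062]))
E
```

```text
clock: 50.8
position: [0.5742, 0.2848, 0.05]
ee_rot: [0.001, 0.998, 0.06, -0.008]
contact_force: [-15.7, -0.5, 12.3]
width: 0.0
gripper_force: 8.1
clock: 51.6
position: [0.4734, 0.2728, 0.2011]
ee_rot: [-0.0, 0.998, 0.06, 0.001]
contact_force: [-0.1, -0.5, -0.3]
width: -0.0003
gripper_force: 0.0
[253.84362071  43.11215247]
```

View pics/c16.png

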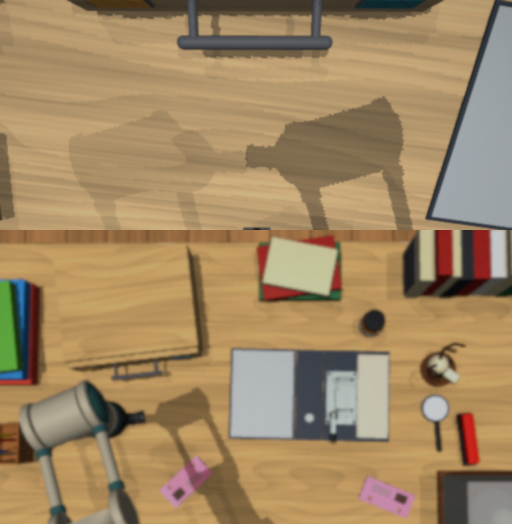

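The drawer is home: the handle is at (254,42), where it was at the start. The file is empty and shut, and the bystanders look untouched. I'm handing in.

```bash
python3 -c "
from rig import manip
print(manip.sign_off())"
```

```text
the job is handed in; nothing more can be done
None
```

The job is handed in: three ochre panels and one teal panel lie in their own bays, the emptied rings are shut with the lever down, the drawer is fully home, and nothing else on the desk looks moved.

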